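# Clamp the grinder and hold its lid at the pulse mark

## Robot

A 7-joint arm with a two-finger parallel gripper is mounted at the origin on a cart in front of the work surface, level with it; the furniture and walls round the work are solid. World frame = base frame: x ahead of the robot, y to its left, z up, the work surface at z = 0. Lengths are in m, angles in rad, forces in N, time in s.
With the tool pointing down it reaches from about 0.425 to 0.825 m from the base axis. Payload 3.6 kg.
Tool frame: the origin (TCP) lies midway between the tips of the shut fingers; the grasp point (between the pads) lies 19 mm behind it; z points along the fingers, y is the line along which they close (so a half turn about z gives the same grasp; the last joint's range is limited). The gripper opens to 85 mm and grips with 20 to 120 N. Pads are 22 mm wide; open, the fingers measure 114 mm over their backs; the gripper's body (76 mm by 85 mm) begins 54 mm behind the grasp point. The pads swing forward as they close: fully open they stand 13 mm farther back than shut.
Start: joints at [1.224, 0.615, -0.013, 1.423, 0.008, 1.103, -0.04], TCP at [0.205, -0.617, 0.231] pointing down, gripper open.
Joint ranges: [-3.12, 3.12], [-0.3, 2.06], [-1.34, 1.32], [0.26, 2.42], [-1.36, 4.5], [0.01, 1.98], [-2.84, 2.84]. Speed limits (rad/s): [2.79, 2.79, 3.14, 3.14, 3.14, 3.14, 3.14].

## Interface

Orientations are given as a unit quaternion [x, y, z, w].
In Python, from workcell import env gives the robot as it stands.
- The arm moves only by the shell command python3 inch.py FILE [OPENING] [FORCE], which reads ROWS from the file FILE. ROWS is a JSON list of rows, 1 to 5 of them, each of 6 numbers: dx, dy, dz in m, then a rotation vector rx, ry, rz in rad; each row shifts and turns the commanded pose from where the row before left it, along the tool's axes as they then stand; what a row does not reach is not made up. A row lasts 1/8 s, in which the tool goes at most 0.0625 m and 0.188 rad, less where a joint would pass 70% of its speed; a pose out of reach is approached as far as the arm can. OPENING is the opening from 0.0 (shut) to 1.0 (fully open), set as the command begins (- or left out keeps the last). The fingers move at their own pace and stop on an object; FORCE is the grip in N (left out, the last holds). Time passes only in rows, so rows that do not move let the fingers close. It prints the time, the measured TCP pose, the force, the opening and the grip force at its end. Input that does not fit is refused with a message, and nothing moves.
- env.read_state(): the state, without advancing time (a new reading comes with each control period).
- env.get_image(name): name is "scene" or "top"; returns a dict with "image" (400x640x3 uint8, red, green, blue), "mtx" (3x3 intrinsics, pixels), "R" (3x3) and "t" (3): a world point X has camera coordinates R X + t. Camera axes: x right, y down, z forward; pixel columns grow to the right and rows downward; lengths in m; the calibration is good to about 2 mm. A picture is of the moment at which its call begins. There is no depth.
- env.close_job(): hands the job in; it is judged then, once.
The state is a dict: "time_s": time; "joints": joint angles; "joint_vel": joint speeds; "joint_efforts": joint torques, N m; "eef_pos": TCP position; "orientation": TCP orientation; "contact_force": force on the tool from outside, world axes, zero at the start; "wrist_torque": the same for the moment, N m; "grip_width": opening from 0.0 (shut) to 1.0 (fully open); "grip_force": force on a finger pad.
Only numpy, scipy, OpenCV 4.12 (cv2) and the standard library are available. Lean on these libraries where they do the work, as an engineer would, in place of code of your own. Each camera call takes 0.05 s, during which the arm holds its last target. There are 200 camera calls.

## Task

Crank the red knob of the kitchen vise clockwise (seen from above) until the sliding jaw grips the white grinder firmly; only then set the bayonet lid fully home in the grinder's collar, its lugs through the gates, and twist it clockwise against its spring, half of the way to its lock, so that its red pointers stand at the red pulse marks. Never turn it on as far as the lock at the black marks, and leave the shakers and the coffee pods where they are. Finish holding: the gripper still grips the lid and keeps it still at the pulse marks, without letting go.

Things in the scene. Friction and masses are not known exactly. Their poses are not given: they have to be found in the camera images.
- vise: Fixed kitchen vise: wood board 110 x 340 x 18 mm (x,y,z), origin under its centre on the worktop. Jaws close along y. Dark fixed jaw at +y (face at y=+135 mm, top at z=62), grey gearbox 80 x 100 mm round y=-85 (top z=60), sliding jaw between. Grinder stands on the board (z=18) between the jaws. Place and yaw vary.
- jaw: Sliding jaw of the vise, 84 mm wide, top at z=61 mm. Its origin lies on the vise's origin when fully open; its rubber face, spring-backed (5 N per mm, gives up to 8 mm), is 42 mm to +y of its origin. It slides to the vise's +y, 16 mm for a full turn of the crank.
- crank (a joint): Crank in rad, axis vertical, growing CLOCKWISE seen from above (closes the jaw, 2.55 mm per rad). Starts at 0 to 1.5; at 8.25 the 72 mm grinder is just held between both jaws, each rad more adds about 13 N of clamping; hard stop at 10.6 (about 30 N). Turns with 2.6 N at the knob when free, 4.5 N near the end; stays where it is left.
- crank_axis (a point): Point on the crank's vertical axis, on top of the gearbox at z = 66 mm, 75 mm to -y of the vise's origin. Fixed to the vise, axes as the vise's.
- knob_mid (a point): Middle of the crank's upright red knob: 18 mm diameter, 36 mm tall, from z = 77 to 113 mm (this point at 95), 38 mm from the crank's axis. The crank arm's top below it is at z = 76 mm. The knob spins freely on its pin: it can be gripped and carried round in a circle with the hand's yaw unchanged.
- grinder: White grinder, loose, body 72 x 72 x 62 mm, origin underside centre; steel collar 74 mm diameter up to z=88. Top: lip 6 mm thick, round opening 56 mm; 15 mm wide gates at its +x and -x (green marks) pass lugs out to 34 mm radius. Clockwise from each green mark: red pulse mark 0.74 rad on, black lock mark 1.44 rad on. Seated lid: origin on its axis, z=72.
- turnring (a joint): Ring inside the collar with a 14 mm pocket under each gate, which the lid's lugs drop into and turn; rad, growing CLOCKWISE from above. 0 = pockets under the gates, 0.70 = half way (pulse marks), hard stop at 1.4 (from 1.2 the lock counts as clicked). A spring of 0.15 N m per rad drives it back to 0. Lug play in the pocket about 0.06 rad each way.
- lid: Loose lid, upright on the worktop right (-y) of the vise. Origin: underside centre of its grey spigot (53 mm diameter, 16 mm high, 3 mm chamfer). Lugs at +x and -x, 10 mm wide, out to 33 mm radius, z 1 to 8.5. White flange 74 mm diameter, z 16 to 22, red pointers at +x and -x. Blue grip bar along x, 60 x 20 mm, up to z=48. A half turn gives the same lid. 0.12 kg.
- salt: Glass shaker with grey cap, 44 mm diameter, 90 mm tall, on the chopping board at the back left; leave alone. Origin under it.
- pepper: Glass shaker with grey cap, 44 mm diameter, 90 mm tall, on the chopping board at the back left; leave alone. Origin under it.
- pod1: Red and white coffee pod, 53 mm diameter, 34 mm tall, on the worktop at the left; leave it there. Origin under it.
- pod2: Red and white coffee pod, 53 mm diameter, 34 mm tall, on the worktop at the left; leave it there. Origin under it.
- pod3: Red and white coffee pod, 53 mm diameter, 34 mm tall, on the worktop at the left; leave it there. Origin under it.

How it is judged:
By the outcome, as a careful person would: the job done as asked, in the order asked, and still so for the second after the job is handed in, while the arm keeps its last pose, push and grip.
It also fails if it takes over 66 s, if anything falls off the work surface, if the arm or the gripper's body presses on something with over 40 N, if the wrist force passes 120 N, or if a joint passes its speed limit or range.

## Working session

There is one attempt and no reset: what is moved stays moved. The work goes in short steps, Python scripts to look and compute and a shell command to move; the robot and the scene stay as the last step left them, time stands still between calls to the robot, and variables do not carry over. Pictures are saved under pics/ and viewed, at most 11 in all, crops included, and the job is handed in when it is done.

```bash
ls; mkdir -p pics; python3 - <<'E'
from workcell import env
import cv2
for n in("scene","top"):
    d=env.get_image(n); cv2.imwrite(f"pics/{n}0.png",d["image"][:,:,::-1]); print(n,d["mtx"].tolist(),d["R"].tolist(),d["t"].tolist())
s=env.read_state(); print(s["time_s"],s["eef_pos"],s["orientation"],s["grip_width"])
E
```

```text
inch.py
pics
workcell.py
scene [[393.21127050450673, 0.0, 320.6067513403821], [0.0, 393.21127050450673, 200.16726350397167], [0.0, 0.0, 1.0]] [[-0.6841398216560874, -0.7292000177316895, 0.014833696925584953], [-0.4829741007807795, 0.43770172970849447, -0.7583885638544331], [0.5465242194078632, -0.5260081082552772, -0.6516339061546218]] [0.49030950786692634, 0.3006988218269416, 0.9545376705993639]
top [[413.09421759344536, 0.0, 325.35455903507886], [0.0, 413.09421759344536, 197.37325837966026], [0.0, 0.0, 1.0]] [[-0.02090589378728845, -0.9997536937328022, -0.007449528345703327], [-0.9907047050421371, 0.021717278739011314, -0.1342853201639872], [0.1344140283315959, 0.0045729281418927245, -0.9909147073870094]] [0.11595094050043042, 0.5966377612324478, 1.342491666343184]
0.1 [ 0.204766   -0.61616386  0.23023302] [ 9.87156748e-01  1.59750174e-01 -2.06185193e-04 -1.18042081e-03] 1.001943315857477
```

View pics/scene0.png

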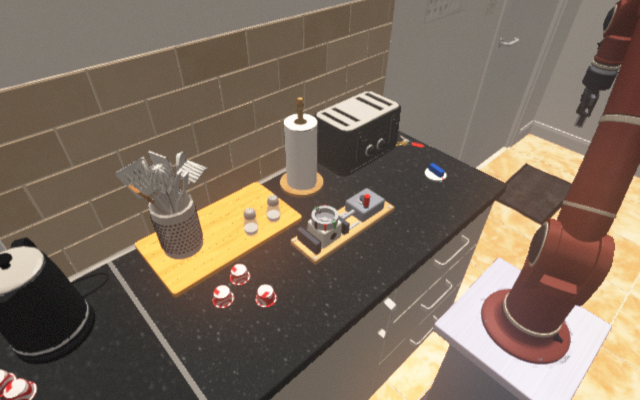

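View pics/top0.png

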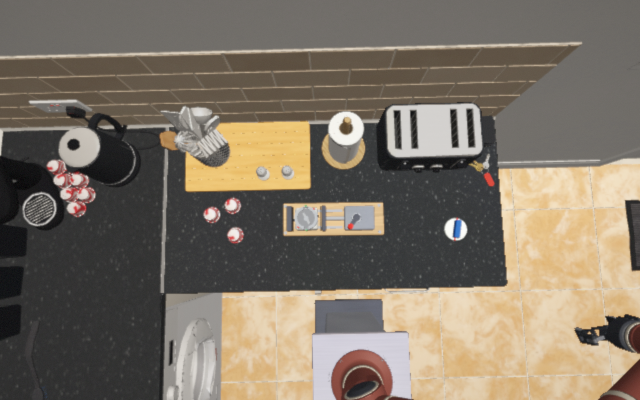

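The top view shows the vise board at about (283–384, 204–236), with the knob near (352,222), the grinder near (306,217) and the lid near (456,229). I'll measure these and zoom in.

```bash
cat > h.py <<'E'
from workcell import env
import numpy as np, cv2
from scipy.spatial.transform import Rotation as Ro
def ray(d,p,z):
    K,R,t=map(np.array,(d["mtx"],d["R"],d["t"])); c=-R.T@t
    v=R.T@np.linalg.solve(K,np.array([p[0],p[1],1.])); return c+v*(z-c[2])/v[2]
def px(d,X):
    q=d["mtx"]@(np.array(d["R"])@X+d["t"]); return q[:2]/q[2]
def mask(d,kind,box):
    h=cv2.cvtColor(d["image"],cv2.COLOR_RGB2HSV).astype(int); H,S,V=h[...,0],h[...,1],h[...,2]
    m={"red":((H<8)|(H>172))&(S>150)&(V>70),"blue":(abs(H-112)<14)&(S>120)&(V>50),"wood":(abs(H-17)<8)&(S>60)&(V>110),"white":(S<50)&(V>150)}[kind]
    o=np.zeros(H.shape,np.uint8); x0,y0,x1,y1=box; o[y0:y1,x0:x1]=m[y0:y1,x0:x1]*255; return o
def tcp():
    s=env.read_state(); return s,np.array(s["eef_pos"]),Ro.from_quat(s["orientation"])
def crop(d,x0,y0,x1,y1,k):
    return cv2.resize(d["image"][y0:y1,x0:x1,::-1],None,fx=k,fy=k,interpolation=cv2.INTER_CUBIC)
E
python3 - <<'E'
from h import *
t=env.get_image("top"); s=env.get_image("scene")
cv2.imwrite("pics/c1.png",np.vstack([crop(t,275,195,475,245,4),np.hstack([crop(s,285,180,400,260,5),np.zeros((400,225,3),np.uint8)])])[:600])
for n,d,b,z in(("knob top",t,(335,205,375,240),.105),("knob sc",s,(355,188,378,212),.095)):
    m=mask(d,"red",b); y,x=np.nonzero(m); print(n,len(x),x.min(),x.max(),y.min(),y.max(),x.mean(),y.mean(),ray(d,(x.mean(),y.mean()),z))
for n,d,b in(("top",t,(440,210,475,245)),("scene",s,(418,155,455,188))):
    m=mask(d,"blue",b); (c,wh,a)=cv2.minAreaRect(cv2.findNonZero(m)); bp=cv2.boxPoints((c,wh,a))
    print(n,"bar",c,wh,a,ray(d,c,.048),[ray(d,p,.048)[:2].round(3).tolist() for p in bp])
    m=mask(d,"white",b); cs=cv2.findContours(m|mask(d,"blue",b),0,2)[0]; cc=max(cs,key=cv2.contourArea); e=cv2.fitEllipse(cc); print("flange",e,ray(d,e[0],.022))
m=mask(t,"wood",(278,198,390,240)); (c,wh,a)=cv2.minAreaRect(cv2.findNonZero(m)); bp=cv2.boxPoints((c,wh,a))
print("board",c,wh,a,ray(t,c,.018),[ray(t,p,.018)[:2].round(3).tolist() for p in bp])
E
```

```text
knob top 20 348 352 224 228 349.9 225.95 [0.49744623 0.02720896 0.105     ]
knob sc 50 364 369 195 205 366.16 199.72 [0.49796977 0.0240897  0.095     ]
top bar (456.75384521484375, 228.46925354003906) (5.581562519073486, 15.628376007080078) 7.125016689300537 [ 0.48533116 -0.32680622  0.048     ] [[0.461, -0.313], [0.512, -0.323], [0.509, -0.341], [0.459, -0.331]]
flange ((455.18817138671875, 228.53785705566406), (20.36920928955078, 22.58272933959961), 99.76221466064453) [ 0.48659172 -0.32963669  0.022     ]
scene bar (435.729736328125, 168.8783721923828) (15.460935592651367, 7.323601245880127) 35.53767776489258 [ 0.47985563 -0.3205105   0.048     ] [[0.505, -0.306], [0.516, -0.347], [0.455, -0.335], [0.446, -0.295]]
flange ((434.66790771484375, 172.1272735595703), (15.433561325073242, 19.29131507873535), 108.48526763916016) [ 0.48821186 -0.33557288  0.022     ]
board (333.0, 218.5) (33.0, 100.0) 90.0 [0.52945165 0.07892746 0.018     ] [[0.589, 0.248], [0.582, -0.092], [0.47, -0.088], [0.477, 0.248]]
```

View pics/c1.png

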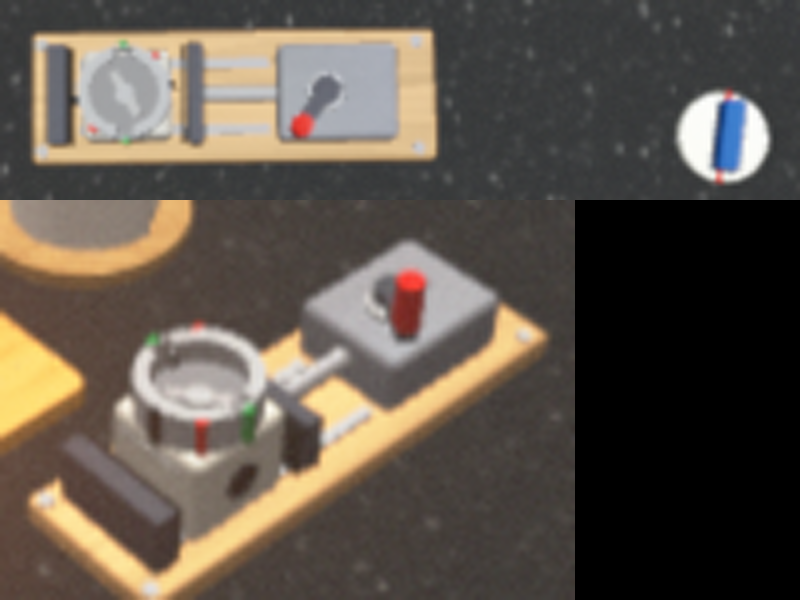

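The crop shows the crank axis at crop (326,90), which is top px (356.1,217.1). The green marks are at crop (124,43) and (125,140), and the knob is at the lower left of the axis. The lid's pointers are at crop (729,95) and (719,178). Next I compute the world poses.

```bash
python3 - <<'E'
from h import *
t=env.get_image("top"); s=env.get_image("scene")
C=lambda x,y:((x+.5)/4-.5+275,(y+.5)/4-.5+195)
B=[ray(t,C(*p),.018) for p in((34,36),(432,30),(436,158),(34,161))]
o=np.mean(B,0);print("board",[b[:2].round(3).tolist() for b in B],o)
u=(B[0]+B[3]-B[1]-B[2]);yaw=np.arctan2(-u[0],u[1]);print("yaw",yaw)
ax=ray(t,C(326,90),.07);print("axis img",ax,"axis vise",o[:2]-.075*np.array([-np.sin(yaw),np.cos(yaw)]))
g=[ray(t,C(*p),.106) for p in((124,43),(125,140))];print("grinder",g,np.mean(g,0))
l=[ray(t,C(*p),.022) for p in((729,95),(719,178))];print("lid",l,np.mean(l,0),np.arctan2(*(l[0]-l[1])[1::-1]))
# knob: top cap in both views: topmost part of scene mask & triangulate mean
def tri(ps):
    A=np.zeros((3,3));b=np.zeros(3)
    for d,p in ps:
        a=ray(d,p,0);c=ray(d,p,1);v=(c-a)/np.linalg.norm(c-a);M=np.eye(3)-np.outer(v,v);A+=M;b+=M@a
    return np.linalg.solve(A,b)
print("knob tri",tri([(t,(349.9,225.95)),(s,(366.16,199.72))]))
print("lid bar tri",tri([(t,(456.75,228.47)),(s,(435.73,168.88))]))
S=env.read_state();print(S["time_s"])
E
```

```text
board [[0.584, 0.247], [0.582, -0.091], [0.473, -0.09], [0.478, 0.248]] [0.52908505 0.07863954 0.018     ]
yaw -0.010216172239337093
axis img [0.52797059 0.00427287 0.07      ] axis vise [0.52831885 0.00364345]
grinder [array([0.5658134 , 0.16614337, 0.106     ]), array([0.48876089, 0.16647061, 0.106     ])] [0.52728714 0.16630699 0.106     ]
lid [array([ 0.52057095, -0.33744557,  0.022     ]), array([ 0.45136228, -0.32470151,  0.022     ])] [ 0.48596662 -0.33107354  0.022     ] -0.18209983051640213
knob tri [0.49731507 0.02628906 0.09683697]
lid bar tri [ 0.48508377 -0.32940408  0.04088619]
0.3
```

```bash
echo '[[0,0,0,0,0,0.16],[0,0,0,0,0,0.16],[0.04,-0.045,0,0,0,0],[0.04,-0.045,0,0,0,0],[0.04,-0.045,0,0,0,0]]' > mv.in && python3 inch.py mv.in 0.6
echo '[[0.028,-0.055,0,0,0,0],[0.028,-0.055,0,0,0,0],[0.028,-0.055,0,0,0,0],[0.028,-0.055,0,0,0,0],[0.028,-0.055,0,0,0,0]]' > mv.in && python3 inch.py mv.in
python3 - <<'E'
from h import *
s,p,r=tcp();print(p,r.as_matrix().round(4).tolist(),s["time_s"],s["joints"])
k=np.array([.4973,.026,.16]);print(r.inv().apply(k-p))
E
```

```text
time_s: 0.92
eef_pos: [0.3261, -0.4803, 0.2314]
orientation: [1.0, 0.0, 0.0, 0.0]
contact_force: [1.0, -1.2, 0.4]
grip_width: 0.601
grip_force: 0.0
time_s: 1.55
eef_pos: [0.4655, -0.2048, 0.2316]
orientation: [1.0, 0.0, 0.0, 0.0]
contact_force: [0.2, 0.8, 0.5]
grip_width: 0.6
grip_force: 0.0
[ 0.46547799 -0.20484137  0.231641  ] [[1.0, 0.0007, 0.0009], [0.0007, -1.0, -0.0003], [0.0009, 0.0003, -1.0]] 1.55 [ 0.35760419  0.39522119  0.01972987  1.82775137 -0.00958662  0.917723
 -1.18849245]
[ 0.03191099 -0.23084474  0.07159057]
```

```bash
echo '[[0.008,-0.0577,0,0,0,0],[0.008,-0.0577,0,0,0,0],[0.008,-0.0577,0,0,0,0],[0.008,-0.0577,0,0,0,0],[0,0,0.05,0,0,0]]' > mv.in && python3 inch.py mv.in 0.5
echo '[[0,0,0.04,0,0,0],[0,0,0.035,0,0,0],[0,0,0.023,0,0,0],[0,0,0,0,0,0]]' > mv.in && python3 inch.py mv.in
python3 - <<'E'
from h import *
s,p,r=tcp();print(p,s["contact_force"],s["time_s"])
t=env.get_image("top");q=env.get_image("scene")
cv2.imwrite("pics/g1.png",np.hstack([crop(t,330,185,390,245,6),crop(q,335,160,405,220,6)]))
E
```

```text
time_s: 2.17
eef_pos: [0.5005, 0.0316, 0.1841]
orientation: [1.0, 0.006, 0.006, -0.002]
contact_force: [-0.1, -0.7, -0.9]
grip_width: 0.499
grip_force: 0.0
time_s: 2.68
eef_pos: [0.4953, 0.0242, 0.082]
orientation: [1.0, 0.0, -0.002, 0.0]
contact_force: [-0.1, -0.3, -0.7]
grip_width: 0.5
grip_force: 0.0
[0.49529548 0.02418282 0.08202798] [-0.14584416 -0.3079702  -0.71382164] 2.675
```

View pics/g1.png

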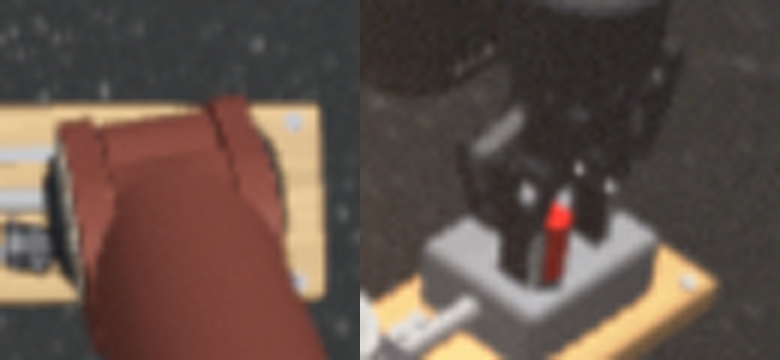

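The scene crop shows the knob standing between the open fingers. I'll close on it and compute the circle.

```bash
echo '[[0,0,0,0,0,0],[0,0,0,0,0,0],[0,0,0,0,0,0],[0,0,0,0,0,0]]' > mv.in && python3 inch.py mv.in 0.0 50
cat > circ.py <<'E'
from h import *
import sys
a=np.array([.5282,.004]);R=.038;d=float(sys.argv[1]);n=int(sys.argv[2])
s,p,r=tcp();v=p[:2]-a;th=np.arctan2(v[1],v[0]);print("theta",th,"radius",np.hypot(*v),p,s["contact_force"].round(1) if hasattr(s["contact_force"],"round") else s["contact_force"],s["time_s"])
q=p.copy()
for i in range(n):
    w=np.r_[a+R*np.array([np.cos(th-d*(i+1)),np.sin(th-d*(i+1))]),p[2]];print((r.inv().apply(w-q)).round(4).tolist());q=w
E
python3 circ.py .5 13
```

```text
time_s: 3.28
eef_pos: [0.4973, 0.0249, 0.0847]
orientation: [1.0, 0.001, 0.001, -0.0]
contact_force: [-0.8, 1.1, 6.5]
grip_width: 0.197
grip_force: 48.8
theta 2.5455788536240234 radius 0.03728953667889084 [0.49733993 0.02493241 0.0847226 ] [-0.8  1.1  6.5] 3.275
[0.0135, -0.0128, 0.0]
[0.0183, -0.0042, 0.0001]
[0.0181, 0.0051, 0.0]
[0.0134, 0.0132, 0.0]
[0.0055, 0.018, -0.0]
[-0.0038, 0.0184, -0.0]
[-0.0122, 0.0143, -0.0]
[-0.0176, 0.0067, -0.0001]
[-0.0186, -0.0025, -0.0]
[-0.0151, -0.0112, -0.0]
[-0.0079, -0.017, -0.0]
[0.0012, -0.0188, 0.0]
[0.0101, -0.0159, 0.0]
```

```bash
echo '[[0,0,-0.004,0,0,0],[0.0135,-0.0125,0,0,0,0],[0.0183,-0.0042,0,0,0,0]]' > mv.in && python3 inch.py mv.in
python3 circ.py .5 13
```

```text
time_s: 3.65
eef_pos: [0.5226, 0.0416, 0.0851]
orientation: [1.0, 0.001, -0.007, 0.0]
contact_force: [-4.0, 1.2, -7.7]
grip_width: 0.193
grip_force: 52.7
theta 1.7174412435159747 radius 0.03802873860411567 [0.52264324 0.04162057 0.08510137] [-4.   1.2 -7.7] 3.65
[0.0187, 0.002, -0.0002]
[0.0155, 0.0107, -0.0002]
[0.0084, 0.0168, -0.0001]
[-0.0006, 0.0188, 0.0]
[-0.0096, 0.0162, 0.0001]
[-0.0162, 0.0096, 0.0002]
[-0.0188, 0.0007, 0.0002]
[-0.0168, -0.0084, 0.0002]
[-0.0107, -0.0154, 0.0001]
[-0.002, -0.0187, 0.0]
[0.0072, -0.0174, -0.0001]
[0.0146, -0.0118, -0.0002]
[0.0185, -0.0033, -0.0002]
```

```bash
echo '[[0.0181,0.0051,0.001,0,0,0],[0.0134,0.0132,0,0,0,0],[0.0055,0.018,0,0,0,0],[-0.0038,0.0184,0,0,0,0],[-0.0122,0.0143,0,0,0,0]]' > mv.in && python3 inch.py mv.in
echo '[[-0.0176,0.0067,0,0,0,0],[-0.0186,-0.0025,0,0,0,0],[-0.0151,-0.0112,0,0,0,0],[-0.0079,-0.017,0,0,0,0],[0.0012,-0.0188,0,0,0,0]]' > mv.in && python3 inch.py mv.in
echo '[[0,0,0,0,0,0]]' > mv.in && python3 inch.py mv.in
python3 circ.py .5 10
```

```text
time_s: 4.28
eef_pos: [0.5501, -0.0276, 0.0851]
orientation: [1.0, 0.001, 0.001, -0.001]
contact_force: [1.0, 5.2, -8.9]
grip_width: 0.195
grip_force: 52.7
time_s: 4.9
eef_pos: [0.492, 0.0126, 0.0852]
orientation: [1.0, -0.001, 0.001, 0.001]
contact_force: [7.5, -5.2, -17.3]
grip_width: 0.19
grip_force: 51.7
time_s: 5.03
eef_pos: [0.4928, 0.0152, 0.0852]
orientation: [1.0, 0.001, 0.002, 0.0]
contact_force: [6.4, 0.4, -16.4]
grip_width: 0.188
grip_force: 51.9
theta 2.834446451890375 radius 0.03714220603795327 [0.49279604 0.01522956 0.08519282] [  6.4   0.4 -16.4] 5.025
[0.0092, -0.0162, 0.0]
[0.0164, -0.0092, 0.0001]
[0.0188, -0.0002, 0.0001]
[0.0166, 0.0088, 0.0001]
[0.0103, 0.0157, 0.0]
[0.0015, 0.0187, 0.0]
[-0.0076, 0.0172, -0.0]
[-0.0149, 0.0114, -0.0]
[-0.0186, 0.0029, -0.0001]
[-0.0177, -0.0064, -0.0001]
```

```bash
echo '[[0.0092,-0.0162,0.002,0,0,0],[0.0164,-0.0092,0,0,0,0],[0.0188,-0.0002,0,0,0,0],[0.0166,0.0088,0,0,0,0],[0.0103,0.0157,0,0,0,0]]' > mv.in && python3 inch.py mv.in
echo '[[0,0,0,0,0,0]]' > mv.in && python3 inch.py mv.in
python3 circ.py .4 6
python3 - <<'E'
from h import *
t=env.get_image("top");q=env.get_image("scene")
cv2.imwrite("pics/g2.png",np.hstack([crop(t,275,190,350,245,6),crop(q,285,190,345,245,6)]))
E
```

```text
time_s: 5.65
eef_pos: [0.5636, 0.0205, 0.085]
orientation: [1.0, 0.003, 0.001, -0.003]
contact_force: [-0.8, 3.9, -0.5]
grip_width: 0.188
grip_force: 53.7
time_s: 5.78
eef_pos: [0.5652, 0.0161, 0.085]
orientation: [1.0, 0.0, 0.003, -0.0]
contact_force: [4.0, 2.0, -2.1]
grip_width: 0.189
grip_force: 53.4
theta 0.3164109042551501 radius 0.03892597001101768 [0.56519362 0.01611211 0.08502531] [ 4.   2.  -2.1] 5.775
[0.0009, 0.0153, -0.0]
[-0.0042, 0.0145, -0.0]
[-0.0095, 0.0117, -0.0001]
[-0.0133, 0.0071, -0.0001]
[-0.015, 0.0013, -0.0001]
[-0.0144, -0.0046, -0.0001]
```

View pics/g2.png

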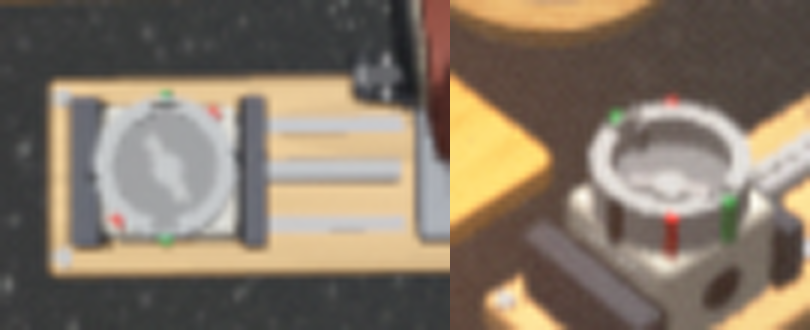

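The sliding jaw has reached the grinder, so the grinder is now just held between both jaws. I'll keep cranking and watch the force.

```bash
echo '[[0.0,0.0153,0,0,0,0],[-0.0045,0.0145,0,0,0,0],[-0.0095,0.0117,0,0,0,0],[0,0,0,0,0,0]]' > mv.in && python3 inch.py mv.in
python3 circ.py .2 6
echo '[[-0.0066,0.0036,0,0,0,0],[0,0,0,0,0,0]]' > mv.in && python3 inch.py mv.in
python3 circ.py .2 6
```

```text
time_s: 6.38
eef_pos: [0.5515, -0.0264, 0.0851]
orientation: [1.0, -0.0, 0.004, 0.0]
contact_force: [7.4, -1.5, -4.0]
grip_width: 0.192
grip_force: 53.1
theta -0.9177960676099395 radius 0.0383095911491012 [ 0.55147584 -0.02642795  0.08509333] [ 7.4 -1.5 -4. ] 6.375
[-0.0066, 0.0037, -0.0]
[-0.0071, 0.0026, -0.0001]
[-0.0075, 0.0012, -0.0001]
[-0.0076, -0.0004, -0.0001]
[-0.0074, -0.0019, -0.0001]
[-0.0068, -0.0033, -0.0001]
time_s: 6.62
eef_pos: [0.5485, -0.0283, 0.0852]
orientation: [1.0, 0.001, 0.008, -0.0]
contact_force: [13.4, 1.2, -10.2]
grip_width: 0.19
grip_force: 52.5
theta -1.009505594361474 radius 0.038155051186042926 [ 0.54850915 -0.02830088  0.08521408] [ 13.4   1.2 -10.2] 6.625
[-0.0069, 0.0032, -0.0001]
[-0.0073, 0.0019, -0.0001]
[-0.0076, 0.0005, -0.0001]
[-0.0075, -0.0011, -0.0001]
[-0.0072, -0.0025, -0.0001]
[-0.0065, -0.0039, -0.0001]
```

```bash
echo '[[-0.0035,0.0016,0,0,0,0],[0,0,0,0,0,0]]' > mv.in && python3 inch.py mv.in
python3 circ.py .2 1
```

```text
time_s: 6.88
eef_pos: [0.5473, -0.029, 0.0853]
orientation: [1.0, 0.001, 0.01, -0.001]
contact_force: [15.5, 1.9, -13.3]
grip_width: 0.189
grip_force: 52.1
theta -1.0452559002115602 radius 0.03812689484266992 [ 0.54732752 -0.02898178  0.08530567] [ 15.5   1.9 -13.3] 6.875
[-0.007, 0.003, -0.0001]
```

Only 1.3 mm of the 3.8 mm commanded came through and the force is rising, so the crank is at its stop and clamped. Now I'll relax, release, rise and go towards the lid.

```bash
echo '[[0.004,-0.002,0,0,0,0],[0,0,0,0,0,0],[0,0,0,0,0,0]]' > mv.in && python3 inch.py mv.in 0.5
echo '[[0,0,-0.04,0,0,0],[0,0,-0.06,0,0,0],[0,0.05,0,0,0,0],[0,0.06,0,0,0,0.09],[0,0.06,0,0,0,0.09]]' > mv.in && python3 inch.py mv.in 0.7
echo '[[0,0.06,0,0,0,0],[0,0.05,0,0,0,0],[0,0,0,0,0,0]]' > mv.in && python3 inch.py mv.in 0.7
python3 - <<'E'
from h import *
t=env.get_image("top");q=env.get_image("scene")
cv2.imwrite("pics/g3.png",np.hstack([crop(t,275,190,390,245,6),crop(q,410,140,460,195,2)]) if 0 else crop(t,275,190,390,245,6))
b=(335,205,375,240);y,x=np.nonzero(mask(t,"red",b));print("knob",x.mean() if len(x) else 0,y.mean(),ray(t,(x.mean(),y.mean()),.105)-[.5282,.004,0])
for k,z in(("green",.1),):
    h=cv2.cvtColor(t["image"],cv2.COLOR_RGB2HSV);m=cv2.inRange(h,(45,70,40),(85,255,255));m[:195]=0;m[245:]=0;m[:,:280]=0;m[:,335:]=0
    n,l,st,c=cv2.connectedComponentsWithStats(m);print(st[1:].tolist(),[ (ci.round(2).tolist(),ray(t,ci,.106).round(4).tolist()) for ci in c[1:]])
s,p,r=tcp();print(p,r.as_matrix()[:,0],s["time_s"]);print(r.inv().apply(np.array([.486,-.330,.10])-p))
E
```

```text
time_s: 7.25
eef_pos: [0.5412, -0.0295, 0.0843]
orientation: [1.0, 0.0, -0.001, 0.0]
contact_force: [0.8, -0.1, -0.6]
grip_width: 0.502
grip_force: 0.0
time_s: 7.88
eef_pos: [0.5365, -0.2004, 0.1847]
orientation: [0.996, -0.091, -0.0, 0.0]
contact_force: [0.9, -0.3, -0.0]
grip_width: 0.699
grip_force: 0.0
time_s: 8.25
eef_pos: [0.5136, -0.3137, 0.1841]
orientation: [0.995, -0.095, -0.001, 0.002]
contact_force: [-0.3, 0.8, 0.3]
grip_width: 0.7
grip_force: 0.0
knob 365.1904761904762 207.95238095238096 [ 0.02536506 -0.02700187  0.105     ]
[[302, 230, 1, 1, 1]] [([302.0, 230.0], [0.4878, 0.1787, 0.106])]
[ 0.51652695 -0.30699826  0.1840457 ] [ 0.98364375 -0.18011899 -0.00145496] 8.35
[-0.02576231  0.02819243  0.08406036]
```

View pics/g3.png

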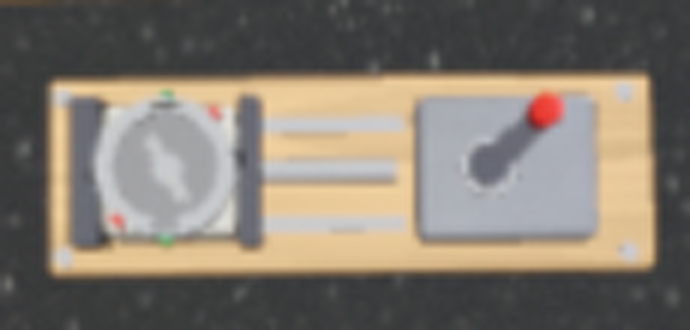

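```bash
python3 - <<'E'
from h import *
a=cv2.imread("pics/top0.png",0).astype(int);t=env.get_image("top");b=cv2.cvtColor(t["image"],cv2.COLOR_RGB2GRAY).astype(int)
for n,g in(("old",a),("new",b)):
    for r in((207,211),(229,231)):print(n,r,g[r[0]:r[1],284:332].mean(0).round().astype(int).tolist())
for z in(.10,.113):
    y,x=np.nonzero(mask(t,"red",(335,205,375,240)));v=ray(t,(x.mean(),y.mean()),z)-[.5282,.004,0];print(v,np.arctan2(v[1],v[0]))
print([px(t,np.array([.5282,.0788+f,.061])) for f in(.135,.042,.063)])
E
```

```text
old (207, 211) [198, 192, 146, 112, 106, 106, 103, 83, 78, 143, 200, 197, 203, 209, 208, 204, 199, 194, 182, 163, 162, 165, 161, 158, 173, 186, 194, 198, 194, 178, 183, 207, 210, 196, 204, 194, 134, 128, 106, 105, 108, 130, 174, 197, 200, 199, 198, 198]
old (229, 231) [188, 186, 146, 115, 106, 104, 100, 80, 74, 131, 189, 192, 181, 166, 151, 150, 151, 151, 151, 140, 148, 165, 160, 142, 142, 138, 133, 143, 151, 152, 152, 152, 156, 178, 198, 192, 148, 116, 109, 102, 102, 125, 170, 199, 202, 202, 201, 202]
new (207, 211) [200, 194, 147, 114, 108, 108, 104, 101, 145, 197, 206, 202, 197, 192, 186, 176, 159, 157, 154, 156, 168, 176, 186, 193, 198, 192, 176, 182, 210, 209, 145, 112, 107, 110, 142, 202, 206, 205, 204, 204, 203, 202, 202, 201, 201, 201, 200, 201]
new (229, 231) [190, 188, 148, 118, 108, 105, 101, 82, 81, 122, 158, 146, 148, 146, 146, 149, 141, 148, 156, 151, 146, 143, 139, 144, 150, 152, 153, 153, 150, 144, 128, 112, 106, 106, 132, 182, 201, 202, 203, 203, 204, 203, 204, 204, 204, 204, 204, 204]
[ 0.02590284 -0.02746053  0.1       ] -0.8145801717084791
[ 0.0245046  -0.02626801  0.113     ] -0.820115724199824
[array([292.01059011, 218.66811291]), array([320.37512847, 218.05842356]), array([313.96867488, 218.19612883])]
```

```bash
python3 - <<'E'
from h import *
t=env.get_image("top")
C=lambda x,y:((x+.5)/6-.5+275,(y+.5)/6-.5+190)
g=[ray(t,C(*p),.106) for p in((167,97),(167,240))];print(g,np.mean(g,0),np.arctan2(*(g[0]-g[1])[1::-1]))
print("c",ray(t,C(165.5,167.7),.106),"vise y",.0788+.099)
k=cv2.resize(t["image"][190:245,275:340],None,fx=8,fy=8,interpolation=cv2.INTER_CUBIC);gr=cv2.medianBlur(cv2.cvtColor(k,cv2.COLOR_RGB2GRAY),9)
for lo,hi in((60,80),(85,102)):
    c=cv2.HoughCircles(gr,cv2.HOUGH_GRADIENT,1,400,param1=80,param2=15,minRadius=lo,maxRadius=hi)
    if c is not None:
        x,y,r=c[0,0];print(r/8,ray(t,((x+.5)/8-.5+275,(y+.5)/8-.5+190),.106))
s=env.get_image("scene");h=cv2.cvtColor(s["image"],cv2.COLOR_RGB2HSV);m=cv2.inRange(h,(45,70,40),(85,255,255));m[:195]=0;m[245:]=0;m[:,:300]=0;m[:,350:]=0
n,l,st,c=cv2.connectedComponentsWithStats(m);print(st[1:].tolist())
for X in((.5656,.178,.106),(.4916,.178,.106)):print(px(s,np.array(X)),px(t,np.array(X)))
E
echo '[[-0.0258,0.0282,0.02,0,0,0],[0,0,0.05,0,0,0],[0,0,0,0,0,0]]' > mv.in && python3 inch.py mv.in
python3 - <<'E'
from h import *
t=env.get_image("top");q=env.get_image("scene");s,p,r=tcp();print(p,r.as_matrix()[:,0])
cv2.imwrite("pics/g4.png",np.hstack([crop(t,435,205,480,250,8),crop(q,410,140,460,190,7)[:360]]))
E
```

```text
[array([0.56483502, 0.17636902, 0.106     ]), array([0.48912517, 0.17738724, 0.106     ])] [0.52698009 0.17687813 0.106     ] -0.013448199647959522
c [0.52727367 0.17766686 0.106     ] vise y 0.1778
[[311, 208, 2, 2, 3], [330, 223, 3, 7, 12]]
[311.72597822 209.11417632] [301.90105924 205.52222611]
[330.15838749 222.70696801] [302.21216382 228.80275503]
time_s: 8.88
eef_pos: [0.4851, -0.3268, 0.1113]
orientation: [0.996, -0.088, -0.004, -0.003]
contact_force: [0.1, 1.1, 1.0]
grip_width: 0.695
grip_force: 0.0
[ 0.48861304 -0.32874353  0.11514998] [ 0.984449   -0.17566754  0.00103702]Traceback (most recent call last):
  File "<stdin>", line 3, in <module>
    return _nx.concatenate(arrs, 1, dtype=dtype, casting=casting)
           ~~~~~~~~~~~~~~~^^^^^^^^^^^^^^^^^^^^^^^^^^^^^^^^^^^^^^^
ValueError: all the input array dimensions except for the concatenation axis must match exactly, but along dimension 0, the array at index 0 has size 360 and the array at index 1 has size 350
```

```bash
echo '[[0,0,0.03,0,0,0],[0,0,0,0,0,0],[0,0,0,0,0,0]]' > mv.in && python3 inch.py mv.in
python3 - <<'E'
from h import *
q=env.get_image("scene");s,p,r=tcp();print(p,r.as_matrix()[:,0],r.inv().apply(np.array([.486,-.330,.0245])-p))
cv2.imwrite("pics/g4.png",crop(q,405,135,465,195,9))
E
```

```text
time_s: 9.35
eef_pos: [0.4888, -0.3302, 0.0863]
orientation: [0.996, -0.089, 0.002, 0.001]
contact_force: [-0.1, -0.1, 0.1]
grip_width: 0.7
grip_force: 0.0
[ 0.48865491 -0.33040212  0.08629952] [ 0.98410061 -0.1775787   0.00343361] [-2.89629760e-03  1.22569971e-06  6.17899906e-02]
```

View pics/g4.png

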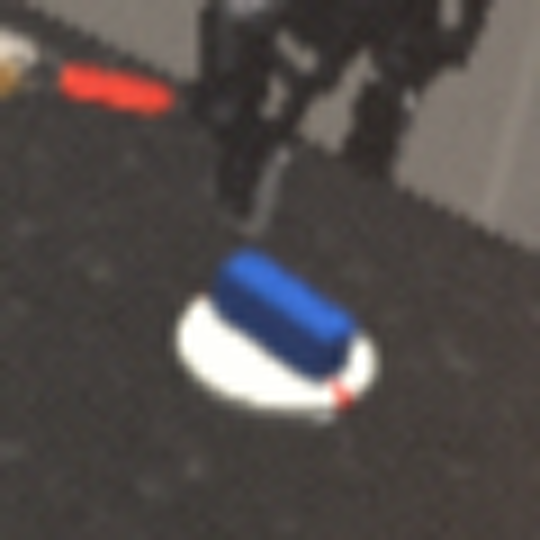

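The scene view shows the open fingers straddling the blue bar (bar centre at crop (285,310)). I'll descend and grip.

```bash
echo '[[-0.003,0,0.03,0,0,0],[0,0,0.02,0,0,0],[0,0,0.009,0,0,0],[0,0,0,0,0,0]]' > mv.in && python3 inch.py mv.in 0.7
echo '[[0,0,0,0,0,0],[0,0,0,0,0,0],[0,0,0,0,0,0],[0,0,0,0,0,0]]' > mv.in && python3 inch.py mv.in 0.0 60
python3 - <<'E'
from h import *
s,p,r=tcp();print(p,r.as_matrix()[:,0],r.as_matrix()[:,2],s["time_s"])
E
```

```text
time_s: 9.9
eef_pos: [0.4846, -0.3296, 0.0257]
orientation: [0.996, -0.089, 0.0, 0.0]
contact_force: [0.3, -0.9, 0.6]
grip_width: 0.7
grip_force: 0.0
time_s: 10.4
eef_pos: [0.485, -0.3299, 0.0263]
orientation: [0.996, -0.09, 0.001, 0.0]
contact_force: [0.3, -0.1, 6.1]
grip_width: 0.221
grip_force: 59.7
[ 0.48495402 -0.32994032  0.02628327] [ 0.98397254 -0.17831031  0.00186329] [ 0.00170498 -0.00104105 -0.999998  ] 10.4
```

```bash
echo '[[0,0,-0.03,0,0,0],[0,0,-0.05,0,0,0],[0,0,-0.05,0,0,-0.083],[0,0,-0.04,0,0,-0.083],[0,0,0,0,0,0]]' > mv.in && python3 inch.py mv.in
echo '[[0.005,-0.05,0,0,0,0],[0.005,-0.05,0,0,0,0],[0.005,-0.05,0,0,0,0],[0.005,-0.05,0,0,0,0],[0.005,-0.05,0,0,0,0]]' > mv.in && python3 inch.py mv.in
echo '[[0.005,-0.05,0,0,0,0],[0.005,-0.05,0,0,0,0],[0.005,-0.05,0,0,0,0],[0,0,0,0,0,0],[0,0,0,0,0,0]]' > mv.in && python3 inch.py mv.in
cat > lid.py <<'E'
from h import *
s,p,r=tcp();print(p,r.as_matrix()[:,0].round(4),r.as_matrix()[:,2].round(4),s["time_s"],s["grip_force"],s["contact_force"])
print("to go",r.inv().apply(np.array([.5275,.1775,.15])-p),"yaw",np.arctan2(*r.as_matrix()[1::-1,0]))
E
python3 lid.py
python3 - <<'E'
from h import *
q=env.get_image("scene");cv2.imwrite("pics/g5.png",crop(q,280,130,370,250,5))
E
```

```text
time_s: 11.02
eef_pos: [0.4857, -0.3305, 0.1984]
orientation: [1.0, -0.007, 0.003, 0.002]
contact_force: [-0.2, -0.3, -2.4]
grip_width: 0.217
grip_force: 59.0
time_s: 11.65
eef_pos: [0.5111, -0.078, 0.1934]
orientation: [1.0, -0.007, -0.002, -0.0]
contact_force: [0.5, 0.2, -1.3]
grip_width: 0.22
grip_force: 59.0
time_s: 12.28
eef_pos: [0.5283, 0.0692, 0.1937]
orientation: [1.0, -0.007, -0.002, 0.001]
contact_force: [-0.0, -1.1, -1.2]
grip_width: 0.219
grip_force: 59.2
[0.52829241 0.06915973 0.19369755] [ 0.9999 -0.0135 -0.0037] [-0.0037 -0.0016 -1.    ] 12.275 59.180463552474976 [-0.04895289 -1.10933371 -1.16920752]
to go [-0.00209554 -0.10839113  0.04352804] yaw -0.01352122439465174
```

View pics/g5.png

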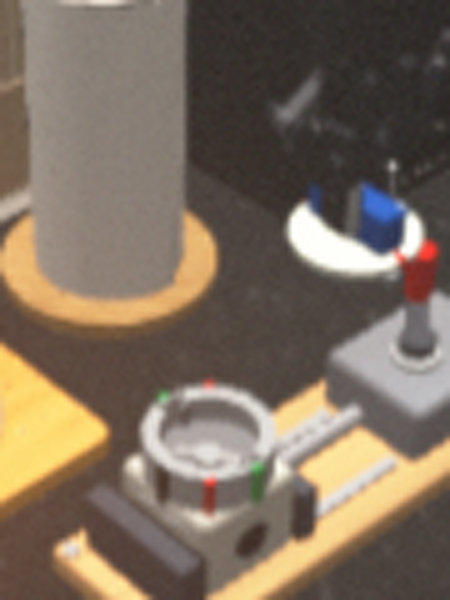

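```bash
python3 - <<'E'
from h import *
q=env.get_image("scene");s,p,r=tcp()
m=mask(q,"white",(330,160,370,188));cs=cv2.findContours(m,0,2)[0];c=cv2.convexHull(np.vstack([k for k in cs if cv2.contourArea(k)>8]))
e=cv2.fitEllipse(c)
x=np.linspace(0,2*np.pi,60)
P=np.array([px(q,p+[.037*np.cos(a),.037*np.sin(a),-.004]) for a in x]);print("pred",P.min(0),P.max(0));c=c[:,0];print("seen",c.min(0),c.max(0))
P2=np.array([px(q,p+[.037*np.cos(a),.037*np.sin(a),-.010]) for a in x]);print("pred bottom",P2.min(0),P2.max(0))
for dx in(-.003,.003):print(dx,px(q,p+[dx,0,-.004])-px(q,p+[0,0,-.004]))
E
```

```text
pred [336.87072163 167.10568834] [363.72591987 183.30471567]
seen [338 170] [364 184]
pred bottom [336.78022431 168.82512034] [363.53821099 185.05532215]
-0.003 [0.79071816 0.48834056]
0.003 [-0.7883294  -0.48686528]
```

```bash
echo '[[-0.001,-0.054,0,0,0,0],[-0.001,-0.054,0,0,0,0],[0,0,0.04,0,0,0],[0,0,0,0,0,0],[0,0,0,0,0,0]]' > mv.in && python3 inch.py mv.in
python3 lid.py
python3 - <<'E'
from h import *
q=env.get_image("scene");cv2.imwrite("pics/g6.png",crop(q,290,180,360,250,8))
E
```

```text
time_s: 13.0
eef_pos: [0.5298, 0.1759, 0.156]
orientation: [1.0, -0.008, 0.0, 0.0]
contact_force: [0.4, -0.3, -0.7]
grip_width: 0.219
grip_force: 59.1
[0.52984625 0.17594033 0.15602599] [ 9.999e-01 -1.670e-02  9.000e-04] [ 9.e-04 -9.e-04 -1.e+00] 13.0 59.132182002067566 [ 0.35118021 -0.25572374 -0.67943194]
to go [-0.00237746 -0.00152529  0.00602256] yaw -0.016747526256940634
```

View pics/g6.png

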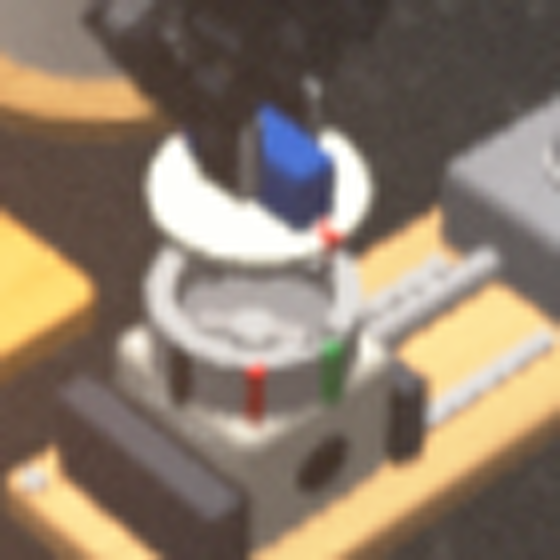

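```bash
python3 - <<'E'
from h import *
q=env.get_image("scene");s,p,r=tcp();x=np.linspace(0,2*np.pi,90);print(p)
C=lambda P:((P-[290,180]+.5)*8-.5).round(1)
def ext(c):
    P=np.array([px(q,c+np.array([.037*np.cos(a),.037*np.sin(a),0])) for a in x]);return C(P.min(0)),C(P.max(0))
print("collar",ext(np.array([.5275,.1775,.106])),"seen x 146 358")
print("lid",ext(p+[0,0,-.004]),ext(p+[0,0,-.010]),"seen 148 374")
print("pointer",C(px(q,p+r.apply([-.037,0,.007]))),"seen 330,237")
print("green",C(px(q,np.array([.4905,.178,.100]))),"seen 333,~360")
E
```

```text
[0.53024968 0.1766856  0.15676827]
collar (array([145.1, 219.1]), array([360.6, 366.2])) seen x 146 358
lid (array([140.5, 112.3]), array([361.9, 257.6])) (array([140.7, 125.7]), array([361.2, 271.2])) seen 148 374
pointer [326.8 245.7] seen 330,237
green [326.5 359.6] seen 333,~360
```

```bash
echo '[[-0.0025,-0.0015,0.0,0,0,0],[0,0,0.02,0,0,0],[0,0,0,0,0,0],[0,0,0,0,0,0]]' > mv.in && python3 inch.py mv.in
python3 lid.py
python3 - <<'E'
from h import *
q=env.get_image("scene");s,p,r=tcp();x=np.linspace(0,2*np.pi,90);cv2.imwrite("pics/g7.png",crop(q,290,180,360,250,8))
C=lambda P:((P-[290,180]+.5)*8-.5).round(1)
for z in(-.004,-.01):
    P=np.array([px(q,p+np.array([.037*np.cos(a),.037*np.sin(a),z])) for a in x]);print(C(P.min(0)),C(P.max(0)))
print("pointer",C(px(q,p+r.apply([-.037,0,.007]))))
E
```

```text
time_s: 13.6
eef_pos: [0.5269, 0.1796, 0.1361]
orientation: [1.0, -0.007, 0.001, -0.0]
contact_force: [-0.1, 0.0, -1.7]
grip_width: 0.223
grip_force: 59.2
[0.52690178 0.17964029 0.13611674] [ 0.9999 -0.0133  0.0012] [ 1.2e-03  5.0e-04 -1.0e+00] 13.6 59.18375015258789 [-0.13743135  0.02504833 -1.68444988]
to go [ 0.00064299  0.00212509 -0.0138836 ] yaw -0.013325850956173434
[140.6 166.1] [359.9 312.9]
[140.8 179.1] [359.2 326.1]
pointer [325.4 300.3]
```

View pics/g7.png

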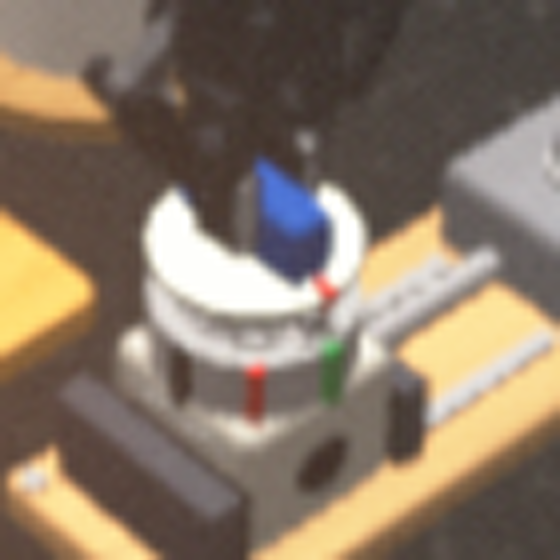

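The lid hovers just above the collar, with its pointer (325,288) above the green mark (333,360). I'll lower it slowly.

```bash
echo '[[0.0005,0.001,0.004,0,0,0],[0,0,0.004,0,0,0],[0,0,0,0,0,0]]' > mv.in && python3 inch.py mv.in
echo '[[0,0,0.004,0,0,0],[0,0,0,0,0,0]]' > mv.in && python3 inch.py mv.in
python3 lid.py
```

```text
time_s: 14.02
eef_pos: [0.5268, 0.1784, 0.127]
orientation: [1.0, -0.007, -0.0, 0.0]
contact_force: [-0.4, 0.2, -1.3]
grip_width: 0.22
grip_force: 59.2
time_s: 14.28
eef_pos: [0.5268, 0.1785, 0.123]
orientation: [1.0, -0.007, -0.0, 0.0]
contact_force: [0.1, 0.3, -1.4]
grip_width: 0.225
grip_force: 59.2
[0.52682401 0.17851492 0.12300382] [ 9.999e-01 -1.310e-02 -5.000e-04] [-5.e-04 -1.e-04 -1.e+00] 14.275 59.182974100112915 [ 0.08560833  0.25282516 -1.40058441]
to go [ 0.00067653  0.00100981 -0.02699636] yaw -0.013083008200269532
```

```bash
echo '[[0,0,0.004,0,0,0],[0,0,0,0,0,0]]' > mv.in && python3 inch.py mv.in
echo '[[0,0,0.004,0,0,0],[0,0,0,0,0,0]]' > mv.in && python3 inch.py mv.in
python3 lid.py
```

```text
time_s: 14.52
eef_pos: [0.5268, 0.1785, 0.119]
orientation: [1.0, -0.007, -0.0, 0.0]
contact_force: [0.3, -0.4, -1.8]
grip_width: 0.224
grip_force: 59.2
time_s: 14.78
eef_pos: [0.5272, 0.1786, 0.1163]
orientation: [1.0, -0.007, 0.0, -0.0]
contact_force: [-1.9, -0.6, 3.7]
grip_width: 0.221
grip_force: 60.1
[0.52720802 0.17862328 0.11627944] [ 9.999e-01 -1.330e-02  8.000e-04] [ 8.e-04  3.e-04 -1.e+00] 14.775 60.05351185798645 [-1.92676002 -0.64352934  3.69772877]
to go [ 0.0003347   0.00110781 -0.03372068] yaw -0.013255566654137041
```

```bash
echo '[[0,0,0.001,0,0,0],[0,0,0,0,0,0]]' > mv.in && python3 inch.py mv.in 0.0 90
echo '[[0,0,0,0,0,0.12],[0,0,0,0,0,0.12],[0,0,0,0,0,0.12],[0,0,0,0,0,0.12],[0,0,0,0,0,0.12]]' > mv.in && python3 inch.py mv.in
echo '[[0,0,0,0,0,0.08],[0,0,0,0,0,0.06],[0,0,0,0,0,0],[0,0,0,0,0,0]]' > mv.in && python3 inch.py mv.in
python3 lid.py
python3 - <<'E'
from h import *
q=env.get_image("scene");cv2.imwrite("pics/g8.png",crop(q,290,180,360,250,8));print(env.read_state()["wrist_torque"])
E
```

```text
time_s: 15.02
eef_pos: [0.5274, 0.1787, 0.1164]
orientation: [1.0, -0.007, 0.001, -0.0]
contact_force: [-2.8, -0.8, 11.0]
grip_width: 0.21
grip_force: 89.7
time_s: 15.65
eef_pos: [0.5282, 0.1788, 0.1164]
orientation: [0.953, -0.303, 0.001, -0.001]
contact_force: [-0.5, -0.9, 9.1]
grip_width: 0.216
grip_force: 89.3
time_s: 16.15
eef_pos: [0.5282, 0.1789, 0.1164]
orientation: [0.93, -0.368, 0.001, -0.001]
contact_force: [-1.5, 0.5, 8.7]
grip_width: 0.215
grip_force: 89.4
[0.52824074 0.17889364 0.1163529 ] [ 0.7297 -0.6838  0.0016] [ 0.0033  0.0012 -1.    ] 16.15 89.37397241592407 [-1.47504119  0.48160517  8.69341884]
to go [ 0.00046587  0.00141781 -0.03365102] yaw -0.7529615441988191
[-0.17924738  0.28099378  0.02113654]
```

View pics/g8.png

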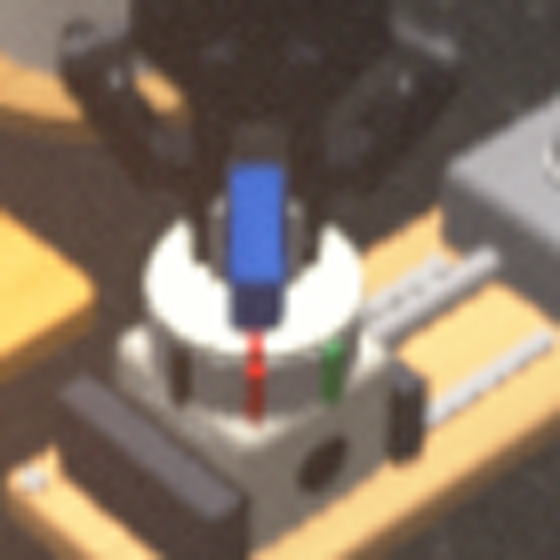

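The lid is flush on the collar, and its red pointer (256,345) stands right over the red pulse mark (256,390). I'll confirm it is steady and hand in.

```bash
echo '[[0,0,0,0,0,0],[0,0,0,0,0,0],[0,0,0,0,0,0],[0,0,0,0,0,0]]' > mv.in && python3 inch.py mv.in; python3 lid.py; python3 -c "
from workcell import env
print(env.close_job())"
```

```text
time_s: 16.7
eef_pos: [0.5282, 0.1789, 0.1163]
orientation: [0.93, -0.368, 0.001, -0.001]
contact_force: [-1.1, 0.5, 8.5]
grip_width: 0.216
grip_force: 89.4
[0.52823427 0.17887456 0.11633579] [ 0.7296 -0.6838  0.0015] [ 0.0032  0.0013 -1.    ] 16.7 89.37114357948303 [-1.06223987  0.52223451  8.49356359]
to go [ 0.00045447  0.00139932 -0.03366813] yaw -0.7530100062729383
the job is handed in; nothing more can be done
None
```

I handed the job in at 16.7 s: the vise was cranked tight first (to about 10 rad, roughly 20–30 N, estimated from the camera and knob force), then the lid was set home and twisted to the red pulse marks, where the gripper still holds it; no verdict came back.

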